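Find the bored end of a roof-rail spacer and hold it bore-up

TASK

The square aluminium spacer lying on the timber pad is bored at one end and solid at the other: find the bored end and prove it on the test rig by pushing the bore over the sprung pin until the pin's tip bottoms in it and the pin gives way several millimetres. Then draw it off, turn it so that the bore faces straight up, and finish while holding it motionless in the gripper, about 15 cm or more above the lead, touching nothing else, ready for the sealant. Leave the other tools and materials where they lie.

Things in the scene. Friction and masses are not known exactly. Their poses are not given: they have to be found in the camera images.
- spacer: loose plain aluminium block 60 mm long, 44 x 44 mm in section, about 0.22 kg (varies); origin at its very centre. Its x axis runs along the 60 mm length and points out of the bored end; a round blind bore 24 mm across and 32 mm deep is centred in that end (its floor lies 2 mm beyond the centre, towards the solid end). The other end is solid and flat. It starts lying on a long side on the pad, its bored end pointing any way round
- spacer_hole (a point): centre of the mouth of the spacer's bore, 30 mm from the spacer's centre; axes as the spacer's
- pad: fixed timber pad 180 x 180 mm, 40 mm high, standing on the lead; origin at the centre of its underside. The spacer starts on it, and it has room to put the spacer down again, flat on a side or on end
- rig: fixed test rig: dark steel base plate 130 (x) x 100 (y) x 8 mm and a blue upright 60 mm wide and 115 mm high whose face is 40 mm to the +x side of the origin; origin at the centre of the base plate's underside. A level round steel pin sticks out of the upright towards the rig's -x, its axis 90 mm above the lead
- pin_tip (a point): centre of the free end of the level steel pin, which is 14 mm in diameter, its last 5 mm tapering to 8 mm, and stands 60 mm out of the upright (54 mm beyond a brass collar 32 mm across); the point's x axis points along the pin from the tip into the upright, the way the spacer is pushed
- plunger (a joint): how far the sprung pin is pushed in along its axis, m: 0 out, 0.010 at the end of its travel; it yields from about 2 N and takes about 0.7 N more for each mm
- mallet: black rubber mallet with a wooden handle, bystander; origin under the middle of the 100 mm head
- dresser: yellow plastic lead dresser 290 mm long, bystander
- snips: sheet metal snips with one blue and one red handle, 230 mm long, bystander
- tape: grey roll of tape 100 mm across and 50 mm high lying flat, bystander
- tin: upright tin 74 mm across and 100 mm high, bystander
- packer: flat wooden packer 100 x 45 x 20 mm, bystander near the robot
- screwdriver: screwdriver lying on the lead, bystander

How it is judged:
On the way:
1. the spacer's bore is pushed over the pin to its floor, and the pin has given way at least 3 mm (x of pin_tip in the frame of spacer between -0.007 and 0.004 m and y of pin_tip in the frame of spacer between -0.008 and 0.008 m and z of pin_tip in the frame of spacer between -0.008 and 0.008 m and value of joint plunger above 0.003 m), for 0.2 s.
At the end, for the whole second after the job is handed in: the spacer is held in the fingers, its bore facing up within 14 degrees of vertical, its centre at least 140 mm above the lead, at rest, clear of pad and rig (pin sprung out again) (angle between spacer's own x axis and vertical below 0.25 rad and height (world z) of spacer above 0.14 m and contact force between the fingers and spacer above 1 N and contact force between spacer and pad below 0.1 N and contact force between spacer and rig below 0.1 N and linear speed of spacer below 0.03 m/s and angular speed of spacer below 0.3 rad/s and value of joint plunger below 0.002 m); the arm keeps its last pose, push and grip.
It fails at once if another tool or material on the lead was moved by more than 40 mm (distance of any of mallet, dresser, snips, tape, tin, packer, screwdriver from where it was at the start of the episode above 0.04 m).
It also fails if it takes over 72 s, if anything falls off the work surface, if the arm or the gripper's body presses on something with over 40 N, if the wrist force passes 120 N, or if a joint passes its speed limit or range.

ROBOT

A 7-joint arm with a two-finger parallel gripper is mounted at the origin on the work surface. World frame = base frame: x ahead of the robot, y to its left, z up, the work surface at z = 0. Lengths are in m, angles in rad, forces in N, time in s.
With the tool pointing down it reaches from about 0.425 to 0.95 m from the base axis. Payload 4.7 kg.
Tool frame: the origin (TCP) lies on the centre line of the jaws, within the pads' length; the fingertips stand 25 mm ahead of it and the grasp point (between the pads) lies 6 mm ahead of it; z points along the fingers, y is the line along which they close (so a half turn about z gives the same grasp; the last joint's range is limited). The gripper opens to 87 mm and grips with 3 to 60 N. Pads are 19 mm wide; open, the fingers measure 117 mm over their backs; the gripper's body (75 mm by 190 mm) begins 51 mm behind the grasp point.
Start: joints at [-1.332, 0.469, -0.049, 1.532, 0.024, 1.141, -0.082], TCP at [0.179, 0.651, 0.248] pointing down, gripper open.
Joint ranges: [-2.59, 2.59], [-0.33, 1.99], [-1.39, 1.29], [0.1, 2.45], [-1.04, 4.18], [0.21, 1.99], [-2.66, 2.66]. Speed limits (rad/s): [2.57, 2.57, 3.14, 3.14, 3.14, 3.14, 3.14].

INTERFACE

Orientations are given as [roll, pitch, yaw] about the fixed x, y, z axes, in that order (R = Rz(yaw) Ry(pitch) Rx(roll)).
In Python, from cell import env gives the robot as it stands.
- The arm moves only by the tool step_arm, never from a script. Its argument "targets" is a list that holds one entry, the list of rows, each a list of 4 numbers: the shift along the tool's x, y, z in m, then the turn about the tool's z in rad. In form: [[[x, y, z, spin], ...]]. A call has 1 to 5 rows; each row is the pose to reach, as a shift and turn from the pose commanded when the call began, along the tool's axes at that moment; what a row does not reach only later rows make up. A row lasts 1/8 s, in which the tool goes at most 62.5 mm and 10.7 degrees, less where a joint would pass 70% of its speed; a pose out of reach is approached as far as the arm can. A call with a gripper value outside its range is refused whole. "claw" is the finger opening in m, from 0 to 0.087, set as the call begins (left out, the last holds). The fingers move at their own pace and stop on an object; "force" is the grip in N (left out, the last holds). Time passes only in rows, so rows that repeat a pose let the fingers close. It gives the time, the measured TCP pose, the force, the opening and the grip force at its end, in the units of the state.
- env.observe(): the state, without advancing time (a new reading comes with each control period).
- env.capture(name): name is "side" or "top" or "wrist"; returns (picture, depth): 420x560x3 uint8, blue, green, red; 420x560 float32, m along the optical axis (not along the pixel's ray), 0 where there is no reading.
- env.camera_params(name): a dict with "fx", "fy", "cx", "cy" (pixels), "dist_coeffs" ([k1, k2, p1, p2, k3] as OpenCV has them; the pictures are not rectified), "T" (4x4, takes a point from camera to world coordinates). Camera axes: x right, y up, looking along -z (the intrinsics and any distortion apply to the point x, -y, -z); pixel columns grow to the right and rows downward; lengths in m; the calibration is good to about 2 mm. A picture is of the moment at which its call begins: read the wrist's pose just before it. camera_params takes no time and is no camera call; for the wrist camera it gives the pose at the moment of the call.
- env.hand_in(): hands the job in; it is judged then, once.
Trained networks look in the newest picture that a camera, given by its name, has taken for a name from the list of things; names that differ only in an ending like _2 or _b are one class to them, and where a whole thing is asked for, a point or a joint stands for the part that bears it (a point fixed in the world has none). Each returns a list of dicts, best first, with "score" (0 to 1); they miss things now and then, are a little off and sometimes report something else, mostly with a low value. They report only what shows in the picture. A call takes as long as a camera call.
- env.search_frame(camera, target): "at" ([row, column] in pixels, amid what is visible of it).
- env.landmark_of(camera, target): "at" ([row, column] in pixels: a listed point, or the origin of a listed thing).
The state is a dict: "time_s": time; "joints": joint angles; "joint_velocities": joint speeds; "joint_efforts": joint torques, N m; "position": TCP position; "orientation": TCP orientation; "wrist_force": force on the tool from outside, world axes, zero at the start; "moment": the same for the moment, N m; "opening": opening from 0.0 (shut) to 1.0 (fully open); "finger_force": force on a finger pad.
Only numpy, scipy, OpenCV 4.12 (cv2) and the standard library are available. Lean on these libraries where they do the work, as an engineer would, in place of code of your own. Each camera call takes 0.05 s, during which the arm holds its last target. There are 200 camera calls.

## Working session

There is one attempt and no reset: what is moved stays moved. The work goes in short steps, Python scripts to look and compute and a tool call to move; the robot and the scene stay as the last step left them, time stands still between calls to the robot, and variables do not carry over. Pictures are saved under pics/ and viewed, at most 10 in all, crops included, and the job is handed in when it is done.

Besides the shell and the picture viewer there is one more tool, called after "Call:" by a JSON object that holds its "api" and its "payload". step_arm: Moves the arm, as the interface text tells. Its arguments: {"type":"object","properties":{"targets":{"type":"array","items":{"type":"array","items":{"type":"array","items":{"type":"number"}}}},"claw":{"type":"number"},"force":{"type":"number"}},"required":["targets"]}

```bash
ls; mkdir -p pics; cat > h.py <<'E'
import numpy as np, cv2
from cell import env
def ray(p,at):
    K=np.array([[p['fx'],0,p['cx']],[0,p['fy'],p['cy']],[0,0,1]])
    u=cv2.undistortPoints(np.array([[[at[1],at[0]]]],float),K,np.array(p['dist_coeffs'],float))[0,0]
    return np.array([u[0],-u[1],-1.])
def world(p,at,depth):
    T=np.array(p['T']);return T[:3,:3]@(ray(p,at)*depth)+T[:3,3]
def atz(p,at,z):
    T=np.array(p['T']);d=T[:3,:3]@ray(p,at);return T[:3,3]+d*(z-T[2,3])/d[2]
E
python3 - <<'E'
from h import *
s=env.observe();print({k:np.round(v,3) for k,v in s.items()})
ims=[]
for c in ['side','top','wrist']:
    p=env.camera_params(c);im,d=env.capture(c);ims.append(im)
    print(c,np.round(p['T'],2).tolist())
    if c=='side' or c=='top':
      for t in ['spacer','spacer_hole','pad','rig','pin_tip']:
        r=env.landmark_of(c,t)
        for q in r[:2]:
            a=q['at'];z=d[int(a[0]),int(a[1])]
            print(c,t,np.round(a),round(q['score'],2),np.round(world(p,a,z),3), {'pin_tip':np.round(atz(p,a,.09),3),'spacer':np.round(atz(p,a,.062),3),'spacer_hole':np.round(atz(p,a,.062),3)}.get(t,np.round(atz(p,a,0),3)))
cv2.imwrite('pics/a.png',cv2.resize(np.hstack(ims[:2]),(800,300)));cv2.imwrite('pics/top.png',ims[1]);cv2.imwrite('pics/side.png',ims[0])
E
```

```text
pics
{'time_s': np.float64(0.0), 'joints': array([-1.332,  0.469, -0.049,  1.534,  0.024,  1.141, -0.082]), 'joint_velocities': array([ 0.001, -0.001, -0.   ,  0.001,  0.001,  0.001, -0.001]), 'joint_efforts': array([-1.0000e-03, -5.0797e+01, -8.1000e-02, -2.3617e+01, -6.1000e-02,
        3.8000e-02,  0.0000e+00]), 'position': array([0.178, 0.65 , 0.246]), 'orientation': array([-3.14 ,  0.   ,  2.874]), 'wrist_force': array([-0.768,  0.14 ,  0.15 ]), 'moment': array([-0.003, -0.006,  0.   ]), 'finger_force': np.float64(0.0), 'opening': np.float64(0.996)}
side [[0.97, 0.2, -0.17, 0.35], [-0.26, 0.76, -0.6, -0.77], [0.01, 0.62, 0.78, 1.08], [0.0, 0.0, 0.0, 1.0]]
side spacer [172. 255.] 0.75 [0.53  0.134 0.084] [0.533 0.154 0.062]
side spacer_hole [181. 248.] 0.76 [0.505 0.131 0.052] [0.503 0.122 0.062]
side spacer_hole [234. 224.] 0.57 [ 0.397 -0.027  0.018] [ 0.395 -0.058  0.062]
side pad [190. 265.] 0.78 [0.55  0.094 0.037] [0.557 0.125 0.   ]
side rig [270. 299.] 0.97 [ 0.577 -0.195  0.013] [ 0.58  -0.188  0.   ]
side pin_tip [254. 292.] 0.58 [ 0.557 -0.187  0.093] [ 0.557 -0.185  0
[... 155 characters left out ...]
082] [0.536 0.122 0.062]
top spacer [227. 104.] 0.37 [0.515 0.471 0.061] [0.515 0.471 0.062]
top spacer_hole [235. 232.] 0.93 [0.501 0.122 0.04 ] [0.499 0.121 0.062]
top spacer_hole [209. 346.] 0.25 [ 0.569 -0.181  0.097] [ 0.574 -0.186  0.062]
top pad [223. 229.] 0.75 [0.529 0.127 0.084] [0.54  0.134 0.   ]
top pad [222. 228.] 0.22 [0.531 0.129 0.083] [0.542 0.136 0.   ]
top rig [212. 346.] 0.87 [ 0.561 -0.182  0.093] [ 0.574 -0.195  0.   ]
top rig [142. 319.] 0.31 [ 0.776 -0.118  0.005] [ 0.777 -0.119  0.   ]
top pin_tip [216. 348.] 0.6 [ 0.563 -0.2    0.006] [ 0.552 -0.188  0.09 ]
wrist [[0.27, -0.93, -0.24, 0.11], [0.96, 0.26, 0.07, 0.67], [-0.0, -0.25, 0.97, 0.39], [0.0, 0.0, 0.0, 1.0]]
```

View pics/top.png

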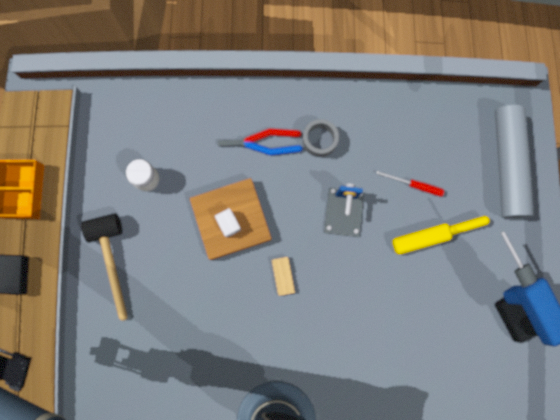

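View pics/side.png

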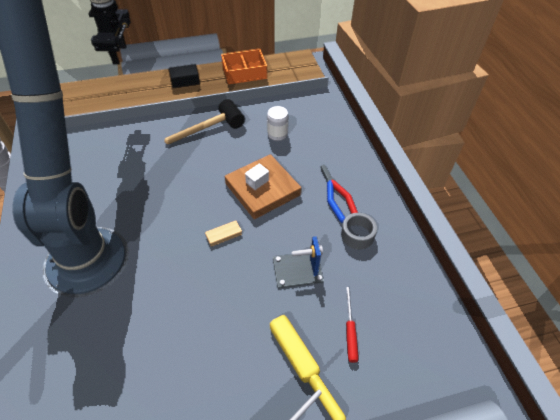

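The top view shows the spacer at about px (222,232) on the pad and the rig at (212,346), with the pin pointing down in the image, which is -x. The side view agrees. The hole seems to face roughly -x, so I'll go above it for a close look.

Call:
{"api": "step_arm", "payload": {"targets": [[[-0.046,-0.042,0,0],[-0.092,-0.084,0,0],[-0.138,-0.126,0,0],[-0.184,-0.168,0,0],[-0.23,-0.21,0,0]]], "claw": 0.087}}

```text
time_s: 1.27
position: [0.3458, 0.3859, 0.2479]
orientation: [3.141, 0.0, 2.874]
wrist_force: [1.4, 0.5, 0.2]
opening: 1.0
finger_force: 0.0
```

Call:
{"api": "step_arm", "payload": {"targets": [[[-0.046,-0.042,0,0],[-0.092,-0.084,0,0],[-0.138,-0.126,0,0],[-0.184,-0.168,0,0],[-0.22,-0.2,0,0]]]}}

```text
time_s: 1.9
position: [0.5052, 0.1339, 0.248]
orientation: [3.141, 0.001, 2.872]
wrist_force: [0.6, 0.9, 0.5]
opening: 1.002
finger_force: 0.0
```

Call:
{"api": "step_arm", "payload": {"targets": [[[0,0,0,0],[0,0,0,0]]]}}

```text
time_s: 2.15
position: [0.5037, 0.1371, 0.2475]
orientation: [3.141, -0.001, 2.874]
wrist_force: [-0.2, 0.4, 1.1]
opening: 0.998
finger_force: 0.0
```

```bash
python3 - <<'E'
from h import *
s=env.observe();print(s['time_s'],s['position'],s['orientation'])
p=env.camera_params('wrist');im,d=env.capture('wrist')
for t in ['spacer','spacer_hole','pad']:
    for q in env.landmark_of('wrist',t)[:2]:
        a=q['at'];print(t,np.round(a),round(q['score'],2),np.round(world(p,a,d[int(a[0]),int(a[1])]),3),np.round(atz(p,a,.062),3))
# top-face points
m=np.argwhere(d>0)[::1]
K=np.array([[p['fx'],0,p['cx']],[0,p['fy'],p['cy']],[0,0,1]])
u=cv2.undistortPoints(m[:,::-1].astype(float).reshape(-1,1,2),K,np.array(p['dist_coeffs'],float))[:,0]
T=np.array(p['T']);D=d[m[:,0],m[:,1]]
P=np.c_[u[:,0]*D,-u[:,1]*D,-D]@T[:3,:3].T+T[:3,3]
s=P[(abs(P[:,2]-.084)<.006)&(np.hypot(P[:,0]-.535,P[:,1]-.122)<.06)]
print(len(s),np.median(s[:,2]),cv2.minAreaRect(s[:,:2].astype(np.float32)*1000))
cv2.imwrite('pics/w1.png',im)
E
```

```text
2.15 [0.50373418 0.13714794 0.24749289] [ 3.14107887e+00 -5.61971317e-04  2.87424192e+00]
spacer [227. 287.] 0.56 [0.525 0.133 0.086] [0.532 0.131 0.062]
spacer_hole [201. 269.] 0.65 [0.506 0.119 0.04 ] [0.502 0.121 0.062]
3077 0.08436122934022688 ((530.2680053710938, 135.28196716308594), (60.42593002319336, 44.358123779296875), 28.931621551513672)
```

View pics/w1.png

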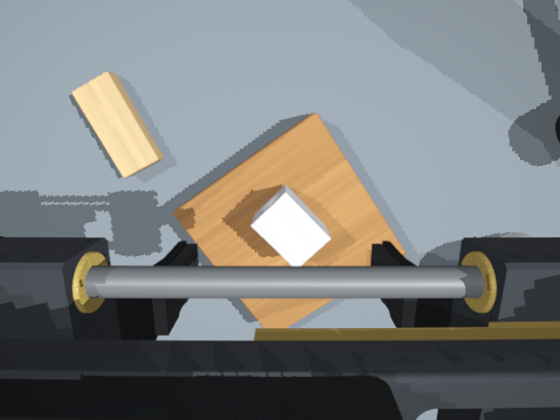

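The wrist view shows the block at px (290,228). A bore-like dark area is on its upper-left end at about (269,201), which is the -x/-y end, and the rectangle fit agrees: axis yaw about 209° and centre (0.530, 0.135). I'll align the tool with that axis, go lower and check the end face.

Call:
{"api": "step_arm", "payload": {"targets": [[[-0.004,-0.001,0.01,-0.155],[-0.008,-0.002,0.02,-0.31],[-0.012,-0.003,0.03,-0.465],[-0.017,-0.0036,0.04,-0.62],[-0.0174,-0.0036,0.04,-0.773]]]}}

```text
time_s: 2.98
position: [0.5192, 0.1291, 0.2067]
orientation: [3.141, -0.002, -2.63]
wrist_force: [1.1, 0.3, -0.5]
opening: 0.998
finger_force: 0.0
```

Call:
{"api": "step_arm", "payload": {"targets": [[[0,0,0,0],[0,0,0,0]]]}}

```text
time_s: 3.22
position: [0.5197, 0.1289, 0.2077]
orientation: [3.141, 0.0, -2.638]
wrist_force: [0.0, -0.0, -0.3]
opening: 1.003
finger_force: 0.0
```

```bash
python3 - <<'E'
from h import *
s=env.observe();print(s['time_s'],s['position'],s['orientation'],np.round(s['joints'],2))
p=env.camera_params('wrist');im,d=env.capture('wrist')
for t in ['spacer','spacer_hole']:
    for q in env.landmark_of('wrist',t)[:2]:
        a=q['at'];print(t,np.round(a),round(q['score'],2),np.round(world(p,a,d[int(a[0]),int(a[1])]),3),np.round(atz(p,a,.062),3))
m=np.argwhere(d>0)
K=np.array([[p['fx'],0,p['cx']],[0,p['fy'],p['cy']],[0,0,1]])
u=cv2.undistortPoints(m[:,::-1].astype(float).reshape(-1,1,2),K,np.array(p['dist_coeffs'],float))[:,0]
T=np.array(p['T']);D=d[m[:,0],m[:,1]]
P=np.c_[u[:,0]*D,-u[:,1]*D,-D]@T[:3,:3].T+T[:3,3]
s=P[(abs(P[:,2]-.084)<.004)&(np.hypot(P[:,0]-.535,P[:,1]-.122)<.06)]
print(len(s),np.median(s[:,2]),cv2.minAreaRect(s[:,:2].astype(np.float32)*1000))
cv2.imwrite('pics/w2.png',cv2.resize(im[100:260,180:380],(800,600)[:1]+(600,)))
E
```

```text
3.225 [0.51974341 0.12893738 0.20767093] [ 3.14141925e+00  2.74545152e-04 -2.63767109e+00] [-0.42  0.28  0.12  1.92 -0.04  0.95  1.79]
spacer [223. 283.] 0.86 [0.525 0.132 0.084] [0.531 0.135 0.062]
spacer_hole [188. 281.] 0.91 [0.507 0.12  0.051] [0.505 0.119 0.062]
4041 0.0843389180446108 ((529.8868408203125, 134.76739501953125), (60.03645324707031, 44.062095642089844), 28.650915145874023)
```

View pics/w2.png

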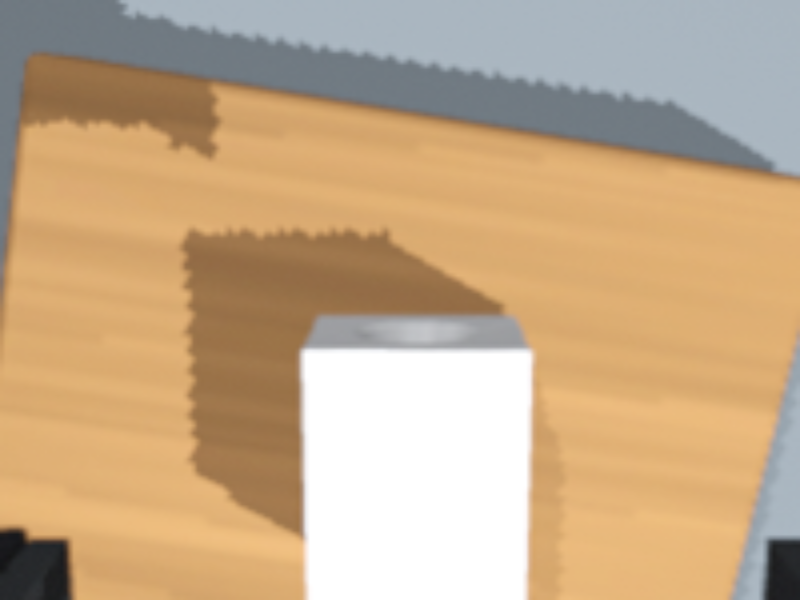

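The bore is clearly visible on the camera-side end (crop px (415,332)), so the orientation is confirmed. Descending to grip.

Call:
{"api": "step_arm", "payload": {"targets": [[[0,0,0.05,0],[0,0,0.1,0],[0,0,0.13,0],[0,0,0.139,0],[0,0,0.139,0]]]}}

```text
time_s: 4.0
position: [0.5202, 0.1286, 0.0688]
orientation: [-3.142, 0.0, -2.637]
wrist_force: [-0.0, -0.8, 0.1]
opening: 0.996
finger_force: 0.0
```

Call:
{"api": "step_arm", "payload": {"targets": [[[0,0,0,0],[0,0,0,0],[0,0,0,0],[0,0,0,0],[0,0,0,0]]], "claw": 0.03, "force": 40}}

```text
time_s: 4.62
position: [0.5199, 0.1285, 0.0686]
orientation: [3.141, 0.0, -2.636]
wrist_force: [-0.3, -0.5, 0.0]
opening: 0.515
finger_force: 0.0
```

Call:
{"api": "step_arm", "payload": {"targets": [[[0,0,-0.03,0],[0,0,-0.07,0],[0,0,-0.11,0],[0,0,-0.14,0],[0,0,-0.14,0]]]}}

```text
time_s: 5.25
position: [0.521, 0.1287, 0.2103]
orientation: [-3.141, 0.004, -2.637]
wrist_force: [-0.5, -0.1, -2.5]
opening: 0.507
finger_force: 40.0
```

```bash
python3 - <<'E'
from h import *
s=env.observe();print(s['time_s'],s['position'],s['orientation'],s['opening'],s['finger_force'])
p=env.camera_params('top');im,d=env.capture('top')
ps=[]
for c in ['top','side']:
  p=env.camera_params(c);im,d=env.capture(c)
  for t,z in [('pin_tip',.09),('rig',0)]:
    for q in env.landmark_of(c,t)[:1]: print(c,t,q['score'],np.round(atz(p,q['at'],z),4))
  m=np.argwhere(d>0)
  K=np.array([[p['fx'],0,p['cx']],[0,p['fy'],p['cy']],[0,0,1]])
  u=cv2.undistortPoints(m[:,::-1].astype(float).reshape(-1,1,2),K,np.array(p['dist_coeffs'],float))[:,0]
  T=np.array(p['T']);D=d[m[:,0],m[:,1]]
  P=np.c_[u[:,0]*D,-u[:,1]*D,-D]@T[:3,:3].T+T[:3,3]
  P=P[np.hypot(P[:,0]-.577,P[:,1]+.19)<.09]
  print('base',cv2.minAreaRect(P[abs(P[:,2]-.008)<.004][:,:2].astype(np.float32)*1000))
  a=P[(P[:,2]>.085)&(P[:,2]<.104)];print('pin',len(a),a[a[:,0].argsort()][:6].round(4).tolist())
  a=P[(P[:,2]>.108)];print('upright',len(a),cv2.minAreaRect(a[:,:2].astype(np.float32)*1000),a[:,2].max())
E
```

```text
5.25 [0.52097038 0.12870513 0.21030626] [-3.14097491  0.0044338  -2.63651283] 0.5066852883805134 39.99884289689362
top pin_tip 0.44 [ 0.5528 -0.1894  0.09  ]
top rig 0.79 [ 0.5769 -0.2009  0.    ]
base ((575.6088256835938, -187.86984252929688), (175.71311950683594, 170.65884399414062), 60.226646423339844)
pin 163 [[0.5551, -0.1806, 0.0977], [0.5552, -0.1834, 0.0971], [0.5559, -0.1867, 0.0924], [0.5579, -0.1834, 0.0972], [0.5582, -0.1811, 0.0947], [0.5583, -0.1864, 0.0945]]
upright 120 ((622.6609497070312, -191.95425415039062), (61.02699279785156, 20.235694885253906), 78.4194564819336) 0.12388132107400884
side pin_tip 0.53 [ 0.5557 -0.1806  0.09  ]
side rig 0.62 [ 0.5776 -0.1819  0.    ]
base ((575.6401977539062, -191.21371459960938), (156.39784240722656, 176.42111206054688), 30.383634567260742)
pin 181 [[0.5559, -0.1874, 0.0928], [0.5562, -0.1859, 0.0953], [0.5571, -0.1827, 0.095], [0.5582, -0.1893, 0.0898], [0.5587, -0.1872, 0.0913], [0.5588, -0.1864, 0.0951]]
upright 102 ((619.571044921875, -192.20994567871094), (60.59840774536133, 14.480137825012207), 82.62989044189453) 0.12098727286430255
```

Grasped. Moving to a pose in front of the pin, spinning the tool round.

Call:
{"api": "step_arm", "payload": {"targets": [[[0.026,-0.044,0,0.17],[0.052,-0.088,0,0.34],[0.078,-0.132,0,0.51],[0.104,-0.176,0,0.68],[0.13,-0.22,0,0.85]]]}}

```text
time_s: 6.22
position: [0.5122, -0.1285, 0.208]
orientation: [-3.141, -0.001, 2.791]
wrist_force: [-0.4, 0.9, -1.9]
opening: 0.502
finger_force: 40.0
```

Call:
{"api": "step_arm", "payload": {"targets": [[[0,0,0,0.17],[0,0,0,0.34],[0,0,0,0.51],[0,0,0,0.68],[0,0,0,0.85]]]}}

```text
time_s: 6.85
position: [0.5123, -0.1269, 0.2079]
orientation: [-3.141, -0.0, 1.941]
wrist_force: [-0.2, 0.8, -1.4]
opening: 0.506
finger_force: 40.0
```

Call:
{"api": "step_arm", "payload": {"targets": [[[0,0,0,0.17],[0,0,0,0.34],[0,0,0,0.51],[0,0,0,0.68],[0,0,0,0.85]]]}}

```text
time_s: 7.48
position: [0.5124, -0.1268, 0.208]
orientation: [-3.141, 0.0, 1.091]
wrist_force: [0.1, -0.3, -2.2]
opening: 0.502
finger_force: 40.0
```

Call:
{"api": "step_arm", "payload": {"targets": [[[0,0,0,0.17],[0,0,0,0.34],[0,0,0,0.51],[0,0,0,0.68],[0,0,0,0.85]]]}}

```text
time_s: 8.1
position: [0.5124, -0.1267, 0.208]
orientation: [-3.141, 0.001, 0.242]
wrist_force: [-0.0, -0.4, -1.3]
opening: 0.504
finger_force: 40.0
```

Call:
{"api": "step_arm", "payload": {"targets": [[[0,0,0,0.17],[0,0,0,0.34],[0,0,0,0.387],[0,0,0,0.387]]]}}

```text
time_s: 8.6
position: [0.5125, -0.1267, 0.208]
orientation: [3.141, 0.001, -0.139]
wrist_force: [-0.2, 0.2, -2.2]
opening: 0.499
finger_force: 40.0
```

```bash
cat >> h.py <<'E'
def cloud(p,d):
  m=np.argwhere(d>0)
  K=np.array([[p['fx'],0,p['cx']],[0,p['fy'],p['cy']],[0,0,1]])
  u=cv2.undistortPoints(m[:,::-1].astype(float).reshape(-1,1,2),K,np.array(p['dist_coeffs'],float))[:,0]
  T=np.array(p['T']);D=d[m[:,0],m[:,1]]
  return np.c_[u[:,0]*D,-u[:,1]*D,-D]@T[:3,:3].T+T[:3,3]
E
python3 - <<'E'
from h import *
s=env.observe();print(s['time_s'],s['position'])
p=env.camera_params('wrist');im,d=env.capture('wrist')
for t,z in [('pin_tip',.09),('rig',0),('spacer_hole',.202),('spacer',.202)]:
    for q in env.landmark_of('wrist',t)[:1]: print(t,q['score'],np.round(q['at']),np.round(atz(p,q['at'],z),4))
P=cloud(p,d);Q=P[np.hypot(P[:,0]-.577,P[:,1]+.19)<.09]
a=Q[(Q[:,2]>.09)&(Q[:,2]<.1)&(Q[:,0]<.6)]
print('pin',len(a),a[:,2].max(),cv2.minAreaRect(a[:,:2].astype(np.float32)*1000),cv2.fitLine(a[:,:2].astype(np.float32),cv2.DIST_L2,0,.01,.01).ravel())
a=Q[(Q[:,2]>.11)&(Q[:,2]<.13)];print('upright',len(a),cv2.minAreaRect(a[:,:2].astype(np.float32)*1000))
cv2.imwrite('pics/w3.png',im)
E
```

```text
8.6 [ 0.51252127 -0.12667604  0.20799491]
pin_tip 0.67 [148. 355.] [ 0.5531 -0.1859  0.09  ]
rig 0.9 [127. 332.] [ 0.5676 -0.1835  0.    ]
spacer_hole 0.71 [243. 281.] [ 0.5271 -0.1283  0.202 ]
pin 1354 0.09902499212587465 ((576.09130859375, -185.3746337890625), (14.124754905700684, 49.047061920166016), 83.28717041015625) [ 0.99258685 -0.1215376   0.5772191  -0.18465975]
upright 2100 ((617.4815063476562, -190.44583129882812), (60.28863525390625, 12.323740005493164), 83.16871643066406)
```

View pics/w3.png

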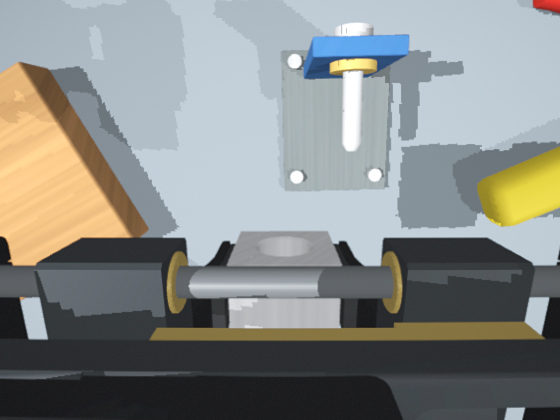

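The wrist view shows the pin from about (350,70) to its tip at (352,148), and the held spacer with its bore at (285,243) facing forward. Lining up now: sideways first, then down.

Call:
{"api": "step_arm", "payload": {"targets": [[[0.009,0.025,0,-0.01],[0.009,0.0505,0,-0.02],[0.009,0.0505,0.04,-0.02],[0.009,0.0505,0.08,-0.02],[0.009,0.0505,0.1114,-0.02]]]}}

```text
time_s: 9.48
position: [0.5142, -0.1781, 0.0956]
orientation: [-3.141, 0.001, -0.12]
wrist_force: [-0.1, -0.0, -1.6]
opening: 0.498
finger_force: 40.0
```

Call:
{"api": "step_arm", "payload": {"targets": [[[0,0,0,0],[0,0,0,0]]]}}

```text
time_s: 9.72
position: [0.5153, -0.1789, 0.0982]
orientation: [3.141, -0.002, -0.12]
wrist_force: [0.0, 0.1, -2.3]
opening: 0.497
finger_force: 40.0
```

```bash
python3 - <<'E'
from h import *
s=env.observe();print(s['time_s'],s['position'],s['orientation'],s['wrist_force'])
p=env.camera_params('wrist');im,d=env.capture('wrist')
R=cv2.Rodrigues(np.array([0,0,s['orientation'][2]]))[0]
for t in ['pin_tip','spacer_hole']:
    for q in env.landmark_of('wrist',t)[:1]: print(t,q['score'],np.round(q['at']),np.round((atz(p,q['at'],.09)-s['position'])@R,4))
P=(cloud(p,d)-s['position'])@R; Q=P[(P[:,0]>.0)&(P[:,0]<.09)&(abs(P[:,1])<.03)]
a=Q[(Q[:,2]>-.012)&(Q[:,2]<.004)&(Q[:,0]>.026)&(Q[:,0]<.075)]
print('pin',len(a),a[:,2].max(),cv2.minAreaRect(a[:,:2].astype(np.float32)*1000))
a=P[(P[:,2]>.01)&(P[:,2]<.022)&(abs(P[:,1])<.021)&(P[:,0]>.005)&(P[:,0]<.03)];print('spacer top front',len(a),a.mean(0),a[:,0].max(),a[:,1].min(),a[:,1].max())
im2=env.capture('side')[0]
cv2.imwrite('pics/w4.png',np.hstack([cv2.resize(im[60:320,150:420],(400,385)),cv2.resize(im2[210:300,240:340],(400,385))]))
E
```

```text
9.725 [ 0.51525718 -0.17889606  0.09824549] [ 3.14109781e+00 -1.90606881e-03 -1.20332122e-01] [ 0.0047629   0.07625578 -2.25294246]
pin_tip 0.72 [190. 282.] [ 0.0379 -0.0003 -0.0082]
spacer_hole 0.71 [243. 283.] [ 0.0138 -0.0006 -0.0082]
pin 3041 0.0010882268679474616 ((56.076602935791016, 0.45893049240112305), (37.899024963378906, 13.774479866027832), 0.4848235249519348)
spacer top front 586 [ 0.01340145 -0.00014763  0.01290452] 0.014158634310799266 -0.02098120116247049 0.02089511449441291
```

View pics/w4.png

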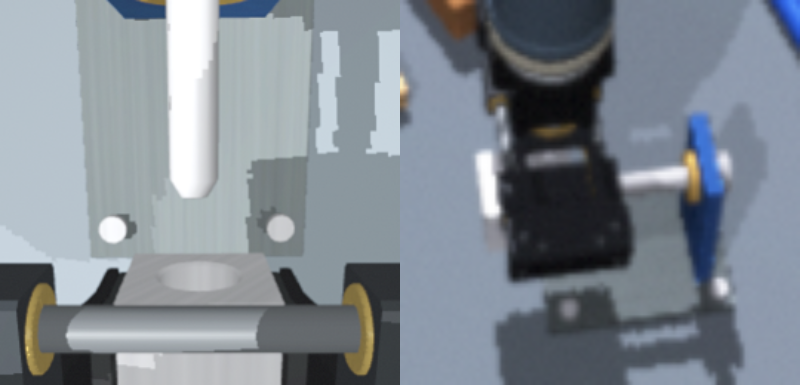

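The bore lines up with the pin to within about 1 mm, with the tip at crop px (193,195) and the bore at (199,276). The tip is about 24 mm ahead of the mouth, so I'll advance.

Call:
{"api": "step_arm", "payload": {"targets": [[[0.012,0.0004,0.001,0],[0.024,0.0004,0.001,0],[0.034,0.0004,0.001,0],[0.042,0.0004,0.001,0],[0.048,0.0004,0.001,0]]]}}

```text
time_s: 10.55
position: [0.5625, -0.1845, 0.0959]
orientation: [3.141, 0.0, -0.12]
wrist_force: [0.6, 0.3, -2.8]
opening: 0.503
finger_force: 40.0
```

Call:
{"api": "step_arm", "payload": {"targets": [[[0.003,0,0,0],[0.006,0,0,0],[0.008,0,0,0],[0.008,0,0,0]]]}}

```text
time_s: 11.05
position: [0.57, -0.1854, 0.0961]
orientation: [-3.141, 0.0, -0.12]
wrist_force: [0.5, 0.3, -2.2]
opening: 0.504
finger_force: 40.0
```

Call:
{"api": "step_arm", "payload": {"targets": [[[0.002,0,0,0],[0.004,0,0,0],[0.004,0,0,0]]]}}

```text
time_s: 11.42
position: [0.5731, -0.1857, 0.0959]
orientation: [-3.141, 0.002, -0.12]
wrist_force: [-3.5, -0.3, 0.9]
opening: 0.506
finger_force: 40.0
```

Call:
{"api": "step_arm", "payload": {"targets": [[[0.002,0,0,0],[0.003,0,0,0],[0.003,0,0,0]]]}}

```text
time_s: 11.8
position: [0.576, -0.1861, 0.0959]
orientation: [-3.141, 0.002, -0.12]
wrist_force: [-5.3, 0.8, 0.6]
opening: 0.502
finger_force: 40.0
```

Call:
{"api": "step_arm", "payload": {"targets": [[[0.0015,0,0,0],[0.0015,0,0,0],[0.0015,0,0,0],[0.0015,0,0,0]]]}}

```text
time_s: 12.3
position: [0.5771, -0.1862, 0.0958]
orientation: [-3.141, 0.003, -0.12]
wrist_force: [-6.8, 1.7, 0.7]
opening: 0.505
finger_force: 40.0
```

```bash
python3 - <<'E'
from h import *
s=env.observe();print(s['time_s'],s['position'],s['wrist_force'])
p=env.camera_params('wrist');im,d=env.capture('wrist')
R=cv2.Rodrigues(np.array([0,0,s['orientation'][2]]))[0]
P=(cloud(p,d)-s['position'])@R
a=P[(P[:,2]>.008)&(P[:,2]<.03)&(abs(P[:,1])<.025)&(P[:,0]>.0)&(P[:,0]<.03)];print('front top',a[:,0].max(),a[:,2].mean())
a=P[(P[:,2]>-.012)&(P[:,2]<.004)&(P[:,0]>.018)&(P[:,0]<.04)];a=a[abs(a[:,1])<.02];print('pin',a[:,2].max(),cv2.minAreaRect(a[:,:2].astype(np.float32)*1000))
cv2.imwrite('pics/w5.png',cv2.resize(im[100:300,180:400],(660,600)))
E
```

```text
12.3 [ 0.57708853 -0.18621891  0.09583168] [-6.7887311   1.68318381  0.74232622]
front top 0.02999552654521268 0.014170444406241742
pin 0.003950694226405663 ((24.446271896362305, 0.1258392333984375), (12.999899864196777, 30.758445739746094), 0.8692448735237122)
```

View pics/w5.png

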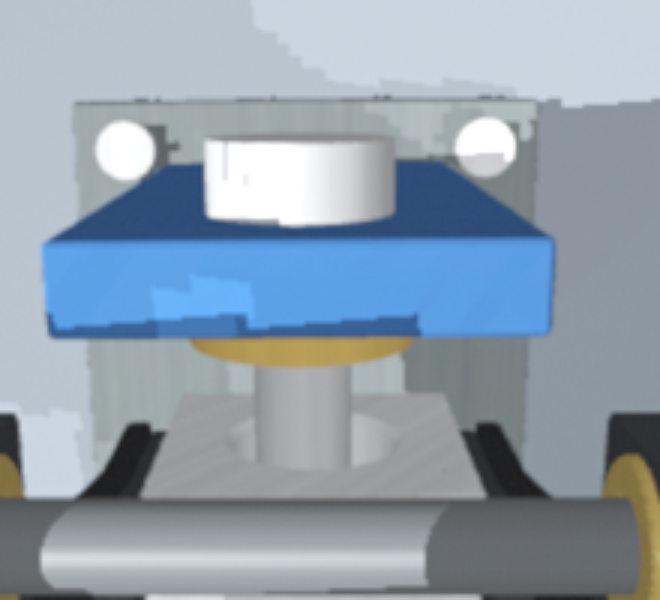

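The pin is inside the bore at crop px (305,430), with about 7 N of push and an estimated 6 mm of yield. Drawing off now. The tool can't tilt, so I'll tip the spacer up on end on the pad with a light grip near the bored end.

Call:
{"api": "step_arm", "payload": {"targets": [[[-0.015,0,0,0],[-0.03,0,0,0],[-0.045,0,0,0],[-0.06,0,0,0],[-0.072,0,0,0]]]}}

```text
time_s: 12.98
position: [0.506, -0.1776, 0.0963]
orientation: [-3.141, -0.0, -0.12]
wrist_force: [0.7, -0.4, -2.3]
opening: 0.5
finger_force: 40.0
```

Call:
{"api": "step_arm", "payload": {"targets": [[[0,0,-0.03,0],[0,0,-0.06,0],[0,0,-0.06,0]]]}}

```text
time_s: 13.35
position: [0.5081, -0.1784, 0.1579]
orientation: [3.141, -0.005, -0.12]
wrist_force: [-0.5, -0.5, -1.5]
opening: 0.504
finger_force: 40.0
```

```bash
python3 - <<'E'
from h import *
s=env.observe();print(s['time_s'],s['position'],s['orientation'],s['wrist_force'])
for c in ['top','side']:
  p=env.camera_params(c);im,d=env.capture(c);P=cloud(p,d)
  a=P[(abs(P[:,2]-.041)<.006)&(np.hypot(P[:,0]-.54,P[:,1]-.13)<.14)]
  h,b=np.histogram(a[:,0],40)
  print(c,len(a),a[:,2].mean(),cv2.minAreaRect(a[:,:2].astype(np.float32)*1000),cv2.boxPoints(cv2.minAreaRect(a[:,:2].astype(np.float32)*1000)).round().tolist())
E
```

```text
13.35 [ 0.50811502 -0.17838732  0.15785015] [ 3.14147441 -0.00494989 -0.12008555] [-0.45188821 -0.49954318 -1.54650488]
top 4070 0.04036162872672561 ((549.24560546875, 129.14205932617188), (180.71792602539062, 180.40086364746094), 19.226240158081055) [[434.0, 185.0], [494.0, 14.0], [664.0, 74.0], [605.0, 244.0]]
side 807 0.0404828854627455 ((549.8796997070312, 129.81512451171875), (179.85484313964844, 183.2606658935547), 19.133460998535156) [[435.0, 187.0], [495.0, 14.0], [665.0, 73.0], [605.0, 246.0]]
```

Call:
{"api": "step_arm", "payload": {"targets": [[[0.007,-0.06,0,0],[0.014,-0.12,0,0],[0.021,-0.18,0,0],[0.028,-0.24,0,0],[0.035,-0.3,0,0]]]}}

```text
time_s: 14.08
position: [0.577, 0.1179, 0.1544]
orientation: [3.141, 0.002, -0.12]
wrist_force: [0.9, -1.3, -2.0]
opening: 0.502
finger_force: 40.0
```

Call:
{"api": "step_arm", "payload": {"targets": [[[0.0018,-0.013,0.03,0],[0.0018,-0.013,0.06,0],[0.0018,-0.013,0.075,0],[0.0018,-0.013,0.084,0],[0.0018,-0.013,0.086,0]]]}}

```text
time_s: 14.7
position: [0.5811, 0.128, 0.0699]
orientation: [3.141, 0.0, -0.121]
wrist_force: [-0.0, -0.4, -2.1]
opening: 0.499
finger_force: 40.0
```

Call:
{"api": "step_arm", "payload": {"targets": [[[0,0,0,0],[0,0,0,0]]]}}

```text
time_s: 14.95
position: [0.5815, 0.1286, 0.0709]
orientation: [-3.141, -0.001, -0.12]
wrist_force: [-0.7, 0.5, -2.9]
opening: 0.497
finger_force: 40.0
```

Call:
{"api": "step_arm", "payload": {"targets": [[[0,0,0.001,0],[0,0,0.002,0],[0,0,0.002,0]]]}}

```text
time_s: 15.32
position: [0.5812, 0.1287, 0.069]
orientation: [-3.141, -0.0, -0.12]
wrist_force: [-2.9, 0.6, 6.0]
opening: 0.506
finger_force: 40.0
```

Call:
{"api": "step_arm", "payload": {"targets": [[[0,0,0,0],[0,0,0,0],[0.004,0,0,0],[0.008,0,0,0],[0.008,0,0,0]]], "claw": 0.07}}

```text
time_s: 15.95
position: [0.5895, 0.1274, 0.0681]
orientation: [3.141, -0.0, -0.12]
wrist_force: [-0.5, 0.1, -0.1]
opening: 0.799
finger_force: 0.0
```

Call:
{"api": "step_arm", "payload": {"targets": [[[0,0,0,0],[0,0,0,0],[0,0,0,0],[0,0,0,0],[0,0,0,0]]], "claw": 0.03, "force": 3}}

```text
time_s: 16.58
position: [0.5889, 0.1277, 0.0681]
orientation: [-3.141, 0.0, -0.12]
wrist_force: [-0.0, 0.1, -0.9]
opening: 0.509
finger_force: 3.0
```

Call:
{"api": "step_arm", "payload": {"targets": [[[-0.0046,0,-0.0075,0],[-0.0105,0,-0.015,0],[-0.0177,0,-0.021,0],[-0.03,0,-0.028,0],[-0.03,0,-0.028,0]]]}}

```text
time_s: 17.2
position: [0.5581, 0.1316, 0.0968]
orientation: [-3.141, 0.001, -0.12]
wrist_force: [0.7, -0.2, -1.2]
opening: 0.507
finger_force: 3.0
```

```bash
python3 - <<'E'
from h import *
s=env.observe();print(s['time_s'],s['position'],s['wrist_force'],s['finger_force'],s['opening'])
im=env.capture('wrist')[0];im2=env.capture('side')[0]
cv2.imwrite('pics/w6.png',np.hstack([cv2.resize(im[100:320,170:390],(400,400)),cv2.resize(im2[130:230,210:310],(400,400),interpolation=cv2.INTER_CUBIC)]))
E
```

```text
17.2 [0.5581372  0.13155599 0.09677098] [ 0.73888381 -0.2480589  -1.21639322] 3.0000156108962983 0.5065932921333688
```

View pics/w6.png

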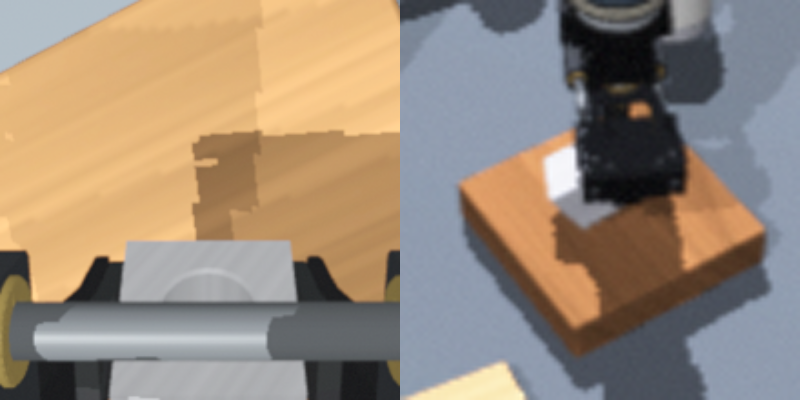

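The spacer is tilting as planned: the bore face is turned upward at crop px (208,275), and the side view shows it raised on its edge. Continuing the arc.

Call:
{"api": "step_arm", "payload": {"targets": [[[-0.007,0,-0.0025,0],[-0.014,0,-0.004,0],[-0.021,0,-0.0045,0],[-0.028,0,-0.0035,0],[-0.035,0,-0.002,0]]]}}

```text
time_s: 17.92
position: [0.5236, 0.1355, 0.0981]
orientation: [-3.141, 0.001, -0.12]
wrist_force: [-0.5, -1.0, 3.8]
opening: 0.509
finger_force: 3.0
```

Call:
{"api": "step_arm", "payload": {"targets": [[[-0.005,0,0.0015,0],[-0.009,0,0.003,0],[-0.009,0,0.003,0]]]}}

```text
time_s: 18.3
position: [0.514, 0.1366, 0.0945]
orientation: [3.141, 0.003, -0.12]
wrist_force: [-1.6, -0.1, 0.7]
opening: 0.506
finger_force: 3.0
```

```bash
python3 - <<'E'
from h import *
s=env.observe();print(s['time_s'],s['position'],s['wrist_force'],s['finger_force'],s['opening'])
p=env.camera_params('wrist');im,d=env.capture('wrist');im2=env.capture('side')[0]
R=cv2.Rodrigues(np.array([0,0,s['orientation'][2]]))[0]
P=(cloud(p,d)-s['position'])@R
a=P[(abs(P[:,1])<.02)&(P[:,0]>-.03)&(P[:,0]<.04)&(P[:,2]>-.02)&(P[:,2]<.05)]
for x in np.arange(-.03,.04,.004):
  b=a[(a[:,0]>x)&(a[:,0]<x+.004)]
  if len(b): print(round(x,3),len(b),b[:,2].round(3).min(),np.median(b[:,2]).round(4),b[:,2].max().round(3))
cv2.imwrite('pics/w7.png',np.hstack([cv2.resize(im[100:320,170:390],(400,400)),cv2.resize(im2[130:230,210:310],(400,400),interpolation=cv2.INTER_CUBIC)]))
E
```

```text
18.3 [0.51399204 0.13663636 0.09445741] [-1.63257751 -0.07656789  0.68302618] 3.000039833887058 0.5056412777639783
-0.026 68 -0.02 -0.0172 -0.011
-0.022 641 -0.02 -0.006 0.009
-0.018 827 -0.016 0.0095 0.012
-0.014 618 -0.009 0.0096 0.012
-0.01 422 -0.001 0.0089 0.011
-0.006 162 0.007 0.0086 0.01
0.006 131 0.004 0.0058 0.007
0.01 1430 -0.02 0.0052 0.008
0.014 805 -0.005 0.0044 0.007
```

View pics/w7.png

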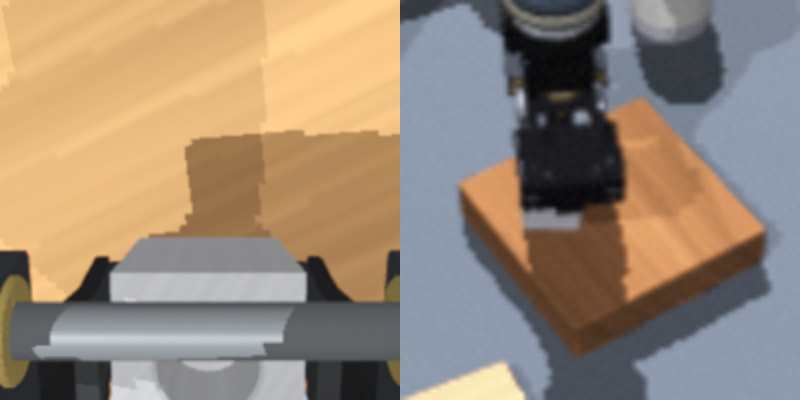

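The bore now faces up, leaning about 10°. A little more arc, then release, let it settle and grip it centrally.

Call:
{"api": "step_arm", "payload": {"targets": [[[-0.004,0,0.001,0],[-0.008,0,0.003,0],[-0.008,0,0.003,0]]]}}

```text
time_s: 18.77
position: [0.5075, 0.1375, 0.0921]
orientation: [-3.141, -0.0, -0.12]
wrist_force: [-0.1, -0.1, -0.7]
opening: 0.504
finger_force: 3.0
```

Call:
{"api": "step_arm", "payload": {"targets": [[[0,0,0,0],[0,0,0,0],[0,0,0,0],[0,0,0,0]]], "claw": 0.065}}

```text
time_s: 19.27
position: [0.5076, 0.1374, 0.0921]
orientation: [-3.142, 0.0, -0.12]
wrist_force: [-1.3, 0.9, -1.1]
opening: 0.743
finger_force: 0.0
```

```bash
python3 - <<'E'
from h import *
s=env.observe();print(s['time_s'],s['position'],s['wrist_force'],s['opening'])
p=env.camera_params('wrist');im,d=env.capture('wrist')
R=cv2.Rodrigues(np.array([0,0,s['orientation'][2]]))[0]
P=(cloud(p,d)-s['position'])@R
a=P[(abs(P[:,1])<.026)&(P[:,0]>-.04)&(P[:,0]<.04)&(P[:,2]>-.002)&(P[:,2]<.03)]
for x in np.arange(-.036,.04,.004):
  b=a[(a[:,0]>x)&(a[:,0]<x+.004)]
  if len(b): print(round(x,3),len(b),np.median(b[:,2]).round(4),b[:,1].min().round(3),b[:,1].max().round(3))
E
```

```text
19.275 [0.50756514 0.13742438 0.09212696] [-1.29940254  0.8569592  -1.10959451] 0.7430620513938518
-0.024 217 0.0011 -0.008 0.006
-0.02 550 0.0077 -0.023 0.021
-0.016 558 0.0082 -0.023 0.021
-0.012 468 0.0082 -0.023 0.021
-0.008 393 0.0083 -0.023 0.021
-0.004 1 0.0098 -0.018 -0.018
0.008 430 0.0082 -0.023 0.021
0.012 1057 0.0042 -0.023 0.021
```

It stands flat, with the top level at 0.100 m. Gripping and lifting.

Call:
{"api": "step_arm", "payload": {"targets": [[[-0.002,0,0.006,0],[-0.002,0,0.008,0],[-0.002,0,0.008,0]]]}}

```text
time_s: 19.7
position: [0.5054, 0.1376, 0.0838]
orientation: [3.141, 0.001, -0.12]
wrist_force: [0.5, 0.2, -0.8]
opening: 0.744
finger_force: 0.0
```

Call:
{"api": "step_arm", "payload": {"targets": [[[0,0,0,0],[0,0,0,0],[0,0,0,0],[0,0,0,0],[0,0,0,0]]], "claw": 0.03, "force": 35}}

```text
time_s: 20.32
position: [0.5057, 0.1377, 0.0842]
orientation: [-3.141, -0.0, -0.12]
wrist_force: [0.0, -0.7, 0.8]
opening: 0.499
finger_force: 35.0
```

Call:
{"api": "step_arm", "payload": {"targets": [[[0,0,-0.025,0],[0,0,-0.05,0],[0,0,-0.08,0],[0,0,-0.11,0],[0,0,-0.13,0]]]}}

```text
time_s: 20.95
position: [0.5055, 0.1377, 0.215]
orientation: [-3.141, -0.0, -0.12]
wrist_force: [1.1, 0.5, -2.2]
opening: 0.503
finger_force: 35.0
```

Call:
{"api": "step_arm", "payload": {"targets": [[[0,0,0,0],[0,0,0,0],[0,0,0,0],[0,0,0,0],[0,0,0,0]]]}}

```text
time_s: 21.58
position: [0.5055, 0.1376, 0.2138]
orientation: [3.141, 0.0, -0.12]
wrist_force: [0.3, 0.8, -2.0]
opening: 0.504
finger_force: 35.0
```

```bash
python3 - <<'E'
from h import *
s=env.observe();print(s['time_s'],s['position'],s['wrist_force'],s['opening'],s['finger_force'],abs(s['joint_velocities']).max())
p=env.camera_params('wrist');im,d=env.capture('wrist')
R=cv2.Rodrigues(np.array([0,0,s['orientation'][2]]))[0]
P=(cloud(p,d)-s['position'])@R
a=P[(abs(P[:,1])<.021)&(P[:,0]>-.04)&(P[:,0]<.04)&(P[:,2]>-.002)&(P[:,2]<.03)]
for x in np.arange(-.036,.04,.004):
  b=a[(a[:,0]>x)&(a[:,0]<x+.004)]
  if len(b): print(round(x,3),len(b),np.median(b[:,2]).round(4))
cv2.imwrite('pics/w8.png',np.hstack([cv2.resize(im[100:320,170:390],(400,400)),cv2.resize(env.capture('side')[0][60:310,180:430],(400,400))]))
E
```

```text
21.575 [0.50546854 0.13755852 0.21381649] [ 0.25993238  0.80899045 -1.98266115] 0.503629287842046 34.999945373274386 0.004240335950683826
-0.024 10 0.0042
-0.02 497 0.0034
-0.016 458 0.0116
-0.012 572 0.016
-0.008 485 0.0163
-0.004 502 0.0163
-0.0 26 0.021
0.004 1 0.0243
0.012 1917 0.0092
```

View pics/w8.png

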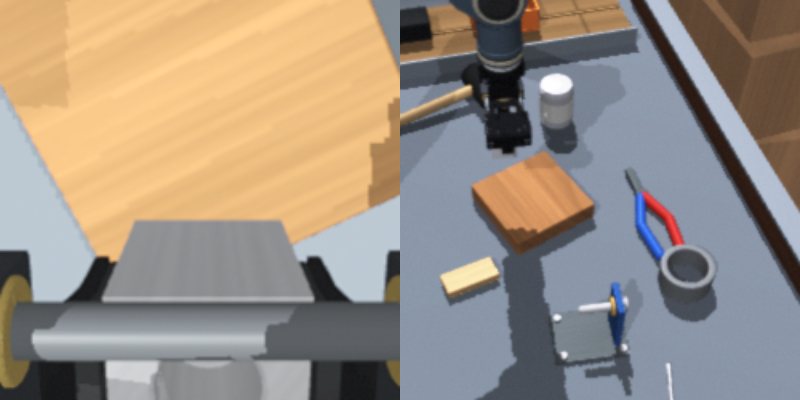

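The spacer is held level with the bore up (crop px (210,380)), its centre about 0.2 m above the lead. The pin is sprung out and the other tools I can see haven't moved.

```bash
python3 -c "
from cell import env
print(env.hand_in())"
```

```text
the job is handed in; nothing more can be done
None
```

The bored end was found and pushed onto the pin, which gave way by an estimated 6 mm. The job was handed in at about 22 s, no verdict returned, with the spacer held still in the gripper, bore up and its centre about 0.2 m above the lead.

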